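Pack the frame corner and the hand bridge into the carry box

ROBOT

A 6-joint arm with a two-finger parallel gripper is mounted at the origin on the work surface. World frame = base frame: x ahead of the robot, y to its left, z up, the work surface at z = 0. Lengths are in mm, angles in rad, forces in N, time in s.
With the tool pointing down it reaches from about 350 to 975 mm from the base axis. Payload 7.1 kg.
Tool frame: the origin (TCP) lies at the very end of the fingers, on their centre line; the grasp point (between the pads) lies 19 mm behind it; y points along the fingers, x is the direction in which the jaws open and shut, and the axes are right-handed (so a half turn about y gives the same grasp; the last joint's range is limited). The gripper opens to 88 mm and grips with 3 to 60 N. Pads are 20 mm wide; open, the fingers measure 115 mm over their backs; the gripper's body (75 mm by 178 mm) begins 61 mm behind the grasp point.
Start: joints at [-1.269, 0.423, 1.63, -0, 1.089, -0.019], TCP at [197.096, -593.092, 222.675] pointing down, gripper open.
Joint ranges: [-3, 3], [-0.9, 2.11], [0.09, 2.58], [-1.31, 4.45], [0.11, 2.69], [-2.54, 2.54]. Speed limits (rad/s): [2.39, 2.39, 3.01, 3.14, 3.14, 3.14].

INTERFACE

Orientations are given as a rotation vector (axis times angle).
In Python, from workcell import ctrl gives the robot as it stands. The module is installed in compiled form; this text tells all that it offers.
- The arm moves only by the tool jog_arm, never from a script. Its argument "steps" is a list of rows, each an object with "turn": the turn, a rotation vector about the world's x, y, z scaled (see below), a list of three; "dp": the shift along the world's x, y, z scaled (see below), a list of three; "claw": the opening, from 0 (shut) to 1 (fully open). In form: [{"turn": [wx, wy, wz], "dp": [x, y, z], "claw": claw}, ...]. A call has 1 to 12 rows; each row is the pose to reach, as a shift and turn from the pose measured when the call began, turning the shorter way round; what a row does not reach only later rows make up. The controller multiplies each number of a shift by 80 mm and each number of a turn by pi rad. A row lasts 1/12 s, in which the tool goes at most 41.7 mm and 7.16 degrees, less where a joint would pass 70% of its speed; a pose out of reach is approached as far as the arm can. A call with a number of a shift or a turn outside -1 to 1 is refused whole. A call with a gripper value outside its range is refused whole. The fingers move at their own pace and stop on an object; the grip force is fixed at half the most. Time passes only in rows, so rows that repeat a pose let the fingers close. It gives the time, the measured TCP pose, the force and the opening at its end, in the units of the state.
- ctrl.get_obs(): the state, without advancing time (a new reading comes with each control period).
- ctrl.get_image(name): name is "side" or "top"; returns a dict with "img" (384x512x3 uint8, red, green, blue), "range_z" (384x512 float32, mm along the optical axis (not along the pixel's ray), 0 where there is no reading), "fovy" (degrees; the focal length in pixels is half the picture's height over the tangent of half this angle, whatever the lens; pixels are square), "cx", "cy" (the principal point, pixels), "dist_coeffs" ([k1, k2, p1, p2, k3] as OpenCV has them; the pictures are not rectified), "camera_from_world" (4x4, takes a point from world to camera coordinates). Camera axes: x right, y down, z forward; pixel columns grow to the right and rows downward; lengths in mm; the calibration is good to about 2 mm. A picture is of the moment at which its call begins.
- ctrl.close_job(): hands the job in, once; it reports no verdict.
The state is a dict: "t": time; "qpos": joint angles; "qvel": joint speeds; "joint_torque": joint torques, N m; "ee_pos": TCP position; "orientation": TCP orientation; "ft_force": force on the tool from outside, world axes, zero at the start; "moment": the same for the moment, N m; "width": finger opening in mm.
Only numpy, scipy, OpenCV 4.12 (cv2) and the standard library are available. Lean on these libraries where they do the work, as an engineer would, in place of code of your own. Each camera call takes 0.05 s, during which the arm holds its last target.

TASK

Pack the small L-shaped frame corner and the wooden hand bridge into the open plywood box. Both have to end right down on the box floor: the corner lying flat between the bridge's two feet, under its board, and the bridge upright with its board level with the rim and only its handle sticking out. Set the parts down rather than dropping them, and leave the big L-shaped frame corner where it is.

Things in the scene. Friction and masses are not known exactly. Their poses are not given: they have to be found in the camera images.
- box: Open-topped plywood box, fixed to the table: 206 x 156 x 50 mm outside, walls and floor 8 mm thick, so 190 x 140 mm inside and 42 mm deep. Origin at the centre of its underside, on the table; x along its long side, y along its short side, z up.
- corner: The small wooden frame corner: a flat L lying flat, 22 mm thick, legs 24 mm wide, 100 and 75 mm long outside; 0.07 kg. Origin: middle of the long leg, on its underside (a good grip, 24 mm across). x along the long leg (-50 to 50 mm, 24 mm wide in y); the short leg turns off at the +x end (x 26 to 50 mm) and reaches y = +63 mm; z up.
- bridge: Hand bridge: wood board 174 x 106 x 12 mm on two feet 30 mm high, 14 mm thick, across its ends, 146 mm apart. Centred on top a darker handle rib 70 (x) x 20 (y) x 36 mm high. Board top at 42 mm, handle top at 78 mm; 0.24 kg. Origin: centre, level with the feet's undersides; x from foot to foot, z up; same either way round. In the box: 8 mm spare at each end, 17 mm at each side; nothing enters under it.
- big_corner: The big wooden frame corner, not to be moved: the same flat L of the same wood, 22 mm thick, legs 24 mm wide, but 160 and 130 mm long outside, too long for the box. Origin at the middle of its long leg, on the underside; x along the long leg.
Not all that is in view belongs to the job. Leave any pink look-alike of the bridge alone.

How it is judged:
By the outcome, as a careful person would: the job done as asked, in the order asked, and still so for the second after the job is handed in, with the robot touching nothing.
It also fails if it takes over 61 s, if anything falls off the work surface, if the arm or the gripper's body presses on something with over 40 N, if the wrist force passes 120 N, or if a joint passes its speed limit or range.

## Working session

There is one attempt and no reset: what is moved stays moved. The work goes in short steps, Python scripts to look and compute and a tool call to move; the robot and the scene stay as the last step left them, time stands still between calls to the robot, and variables do not carry over. Pictures are saved under pics/ and viewed, and the job is handed in when it is done.

Besides the shell and the picture viewer there is one more tool, called as name(argument=value, ...), one argument or row to a line, values as JSON. jog_arm: Moves the arm, as the interface text tells. Its arguments: {"type":"object","properties":{"steps":{"type":"array","items":{"type":"object","properties":{"turn":{"type":"array","items":{"type":"number"}},"dp":{"type":"array","items":{"type":"number"}},"claw":{"type":"number"}}}}},"required":["steps"]}

```bash
mkdir -p pics; cat > h.py <<'E'
import numpy as np, cv2
from workcell import ctrl
def cam(n):
    d=ctrl.get_image(n); h,w=d["img"].shape[:2]
    f=h/2/np.tan(np.radians(d["fovy"])/2)
    d["K"]=np.array([[f,0,d["cx"]],[0,f,d["cy"]],[0,0,1.]]); d["D"]=np.array(d["dist_coeffs"],float)
    d["T"]=np.array(d["camera_from_world"]); return d
def ray(d,uv):
    n=cv2.undistortPoints(np.array(uv,float).reshape(-1,1,2),d["K"],d["D"]).reshape(-1,2)
    return np.c_[n,np.ones(len(n))]
def plane(d,uv,z):
    r=ray(d,uv);R=d["T"][:3,:3];c=-R.T@d["T"][:3,3];w=r@R
    return c+w*((z-c[2])/w[:,2])[:,None]
def deep(d):
    # world xyz for each pixel
    h,w=d["range_z"].shape; u,v=np.meshgrid(np.arange(w),np.arange(h))
    r=ray(d,np.stack([u,v],-1)).reshape(h,w,3)*d["range_z"][...,None]
    R=d["T"][:3,:3]; return (r-d["T"][:3,3])@R
def save(d,n): cv2.imwrite("pics/"+n+".png",d["img"][...,::-1])
E
python3 - <<'E'
from h import *
for n in("top","side"):
    d=cam(n);save(d,n+"0");np.savez(n+"0.npz",img=d["img"],rz=d["range_z"]);R=d["T"][:3,:3];print(n,-R.T@d["T"][:3,3],R[2],d["fovy"],d["D"])
o=ctrl.get_obs();print({k:np.round(v,3) for k,v in o.items()})
E
```

```text
top [ 391.81046712  -26.11082813 1245.07622586] [ 0.09379805 -0.00343668 -0.99558531] 43.458199025815055 [-0.11971297  0.          0.          0.          0.        ]
side [205.81612667 853.71447631 639.04348651] [ 0.27318355 -0.79118121 -0.54717733] 53.50112738274496 [-0.00680332  0.          0.          0.          0.        ]
{'t': np.float64(0.1), 'qpos': array([-1.269,  0.424,  1.631, -0.   ,  1.089, -0.019]), 'qvel': array([-0.   , -0.002, -0.004, -0.002,  0.002,  0.   ]), 'joint_torque': array([ 0.0000e+00, -5.4561e+01, -2.7432e+01,  6.5000e-02,  1.9000e-02,
       -0.0000e+00]), 'ee_pos': array([ 196.951, -592.643,  221.987]), 'orientation': array([-1.343,  0.97 , -0.969]), 'ft_force': array([1.015, 0.054, 0.711]), 'moment': array([-0.016, -0.013,  0.011]), 'width': np.float64(87.572)}
```

View pics/top0.png

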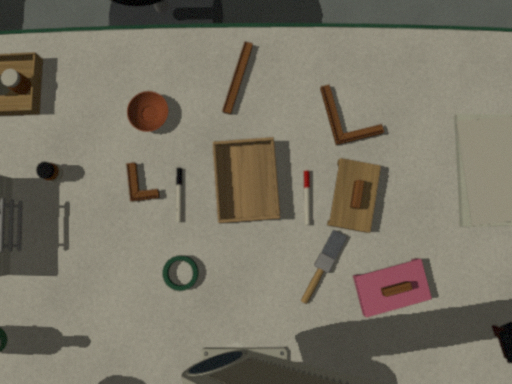

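View pics/side0.png

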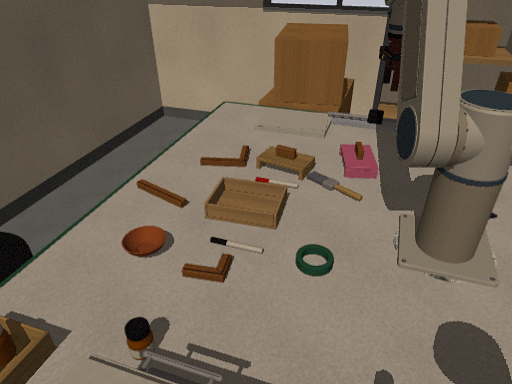

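The top view shows the small corner at about (140,187), box (247,180), bridge (355,195), big corner (348,118) and pink look-alike (393,288). The side view agrees.

```bash
python3 - <<'E'
from h import *
d=cam("top");P=deep(d);np.set_printoptions(precision=1,suppress=True)
z=P[...,2]
print("table z",np.median(z[280:300,220:280]),z[280:300,220:280].std())
hsv=cv2.cvtColor(d["img"],cv2.COLOR_RGB2HSV)
for uv in[(134,180),(150,195),(247,180),(345,185),(357,195),(372,205),(330,100),(217,180),(276,180),(247,141)]:
    print(uv,hsv[uv[1],uv[0]],P[uv[1],uv[0]])
# height-based masks
def rect(x0,y0,x1,y1,lo,hi,zz,name):
    m=np.zeros(z.shape,np.uint8); m[y0:y1,x0:x1]=((z>lo)&(z<hi))[y0:y1,x0:x1]
    c=max(cv2.findContours(m,0,cv2.CHAIN_APPROX_NONE)[0],key=cv2.contourArea)
    w=plane(d,c.reshape(-1,2),zz)[:,:2].astype(np.float32)
    print(name,cv2.minAreaRect(w),m.sum(), "zmed",np.median(z[m>0]))
    return w
rect(110,150,170,210,11,40,22,"corner")
rect(205,130,290,230,25,80,50,"box")
rect(322,150,390,240,25,55,42,"bridge")
rect(322,150,390,240,62,95,78,"handle")
E
python3 - <<'E'
import cv2
a=cv2.imread('pics/top0.png')
cv2.imwrite('pics/c1.png',cv2.resize(a[130:240,110:220],None,fx=5,fy=5,interpolation=0))
cv2.imwrite('pics/c2.png',cv2.resize(a[130:240,205:395],None,fx=4,fy=4,interpolation=0))
E
```

```text
table z 0.8663776344624039 101.27779631735754
(134, 180) [ 15 175  93] [535.2 280.4  22.7]
(150, 195) [ 12 163  80] [496.2 238.2  22.9]
(247, 180) [ 17 120 125] [534.9 -10.1   5.1]
(345, 185) [ 19 129 107] [ 516.4 -257.7   41.6]
(357, 195) [ 13 169  92] [ 488.1 -280.4   74.9]
(372, 205) [ 18 121 122] [ 465.  -324.4   45. ]
(330, 100) [ 14 178  93] [ 742.1 -228.5   22.4]
(217, 180) [ 18 127  86] [530.7  64.5  46.4]
(276, 180) [ 18 113  99] [529.4 -83.2  49. ]
(247, 141) [ 17 120  98] [628.1 -11.3  53. ]
corner ((534.0706176757812, 258.0002746582031), (99.55901336669922, 79.46825408935547), 4.103552341461182) 559 zmed 22.81012764293646
box ((530.6557006835938, -6.33013916015625), (206.63433837890625, 155.85678100585938), 4.011865139007568) 1068 zmed 49.57202312271412
bridge ((491.7609558105469, -281.033935546875), (109.69502258300781, 173.16879272460938), 79.14425659179688) 2595 zmed 42.71318797386089
handle ((491.6872863769531, -280.6835021972656), (23.111305236816406, 68.69340515136719), 78.07736206054688) 254 zmed 78.26198220169783
```

View pics/c1.png

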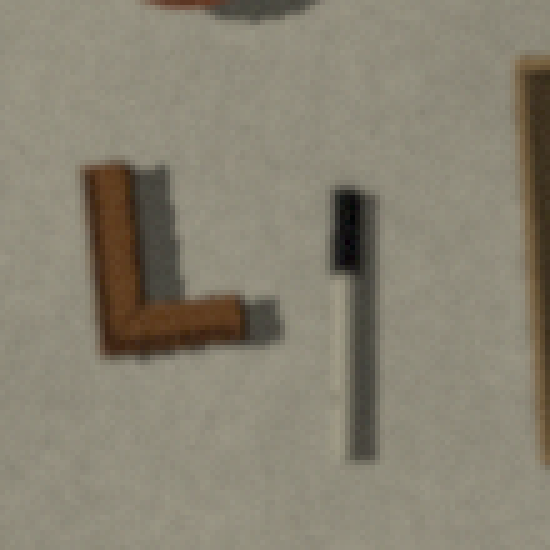

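View pics/c2.png

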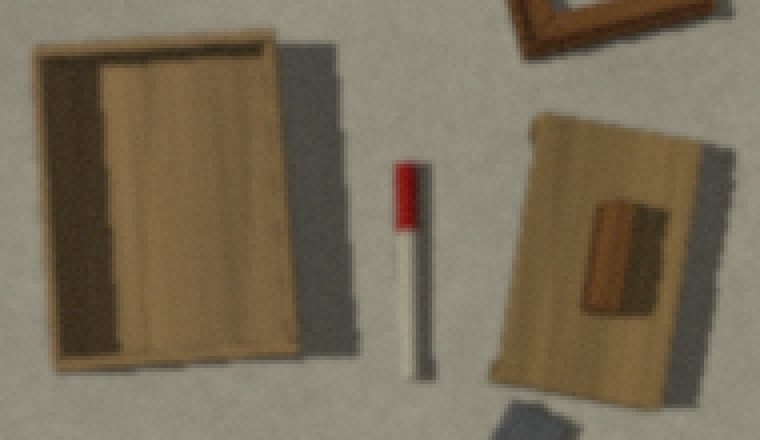

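```bash
python3 - <<'E'
from h import *
from scipy.spatial.transform import Rotation as Rn
d=cam("top");P=deep(d);np.set_printoptions(precision=2,suppress=True)
z=P[...,2]
def pts(x0,y0,x1,y1,lo,hi):
    q=P[y0:y1,x0:x1].reshape(-1,3); return q[(q[:,2]>lo)&(q[:,2]<hi)]
for n,a in dict(corner=(110,150,170,210,20,27),box=(205,130,290,230,45,56),bridge=(322,150,390,240,38,48),handle=(322,150,390,240,74,86)).items():
    q=pts(*a); print(n,len(q),cv2.minAreaRect(q[:,:2].astype(np.float32)),q.mean(0))
    q2=q[:,:2]-q[:,:2].mean(0);w,v=np.linalg.eigh(q2.T@q2);print("  pca deg",np.degrees(np.arctan2(v[1,1],v[0,1]))%180, np.sqrt(12*w/len(q)))
# corner outline
q=pts(110,150,170,210,20,27)
a=np.radians(4.1)
L=(q[:,:2]@np.array([[np.cos(a),-np.sin(a)],[np.sin(a),np.cos(a)]]))
print("along",L[:,0].min(),L[:,0].max(),"across",L[:,1].min(),L[:,1].max())
l=L[L[:,0]>L[:,0].min()+35];print("long leg across",np.percentile(l[:,1],[1,50,99]),"slope deg",np.degrees(np.polyfit(l[:,0],l[:,1],1)[0]))
l=L[L[:,1]<L[:,1].max()-35];print("short leg along",np.percentile(l[:,0],[1,50,99]),np.degrees(np.polyfit(l[:,1],l[:,0],1)[0]))
o=ctrl.get_obs();print(Rn.from_rotvec(o["orientation"]).as_matrix(),o["ee_pos"])
E
```

```text
corner 443 ((534.0963134765625, 259.2183837890625), (98.62234497070312, 77.3338851928711), 4.180524826049805) [520.33 270.49  23.36]
  pca deg 35.27064521537662 [ 55.76 113.02]
box 885 ((531.3785400390625, -6.3125762939453125), (206.4140625, 156.24508666992188), 3.9306867122650146) [529.84  -5.61  50.24]
  pca deg 5.521672288511098 [216.26 269.58]
bridge 2440 ((492.1758117675781, -282.4501647949219), (107.92798614501953, 172.679931640625), 78.90589141845703) [ 490.48 -280.6    42.8 ]
  pca deg 169.39449285834948 [111.25 180.03]
handle 219 ((491.988037109375, -282.12249755859375), (21.562618255615234, 67.74671173095703), 78.632568359375) [ 491.25 -282.     78.51]
  pca deg 167.74914494850046 [20.02 67.76]
along 501.9725719988948 600.5448635359073 across 181.64778109532963 259.07448857593573
long leg across [236.22 247.23 258.24] slope deg 1.8618967196664533
short leg along [502.26 514.31 526.16] 0.786971046334704
[[ 0.32 -0.    0.95]
 [-0.95  0.    0.32]
 [-0.   -1.    0.  ]] [ 197.   -592.78  222.21]
```

jog_arm(
  steps=[
    {"turn": [0,0,-0.078],"dp": [0.8,1,0],"claw": 1},
    {"turn": [0,0,-0.078],"dp": [0.8,1,0],"claw": 1},
    {"turn": [0,0,-0.078],"dp": [0.8,1,0],"claw": 1},
    {"turn": [0,0,-0.078],"dp": [0.8,1,0],"claw": 1},
  ],
)

```text
t: 0.53
ee_pos: [262.7, -509.6, 221.9]
orientation: [-1.243, 1.153, -1.149]
ft_force: [0.3, 0.7, 0.5]
width: 88.0
```

jog_arm(
  steps=[
    {"turn": [0,0,0],"dp": [0.8,1,0],"claw": 1},
    {"turn": [0,0,0],"dp": [0.8,1,0],"claw": 1},
    {"turn": [0,0,0],"dp": [0.8,1,0],"claw": 1},
    {"turn": [0,0,0],"dp": [0.8,1,0],"claw": 1},
  ],
)

```text
t: 0.87
ee_pos: [328.3, -427.3, 221.8]
orientation: [-1.244, 1.151, -1.146]
ft_force: [1.3, -0.1, 0.6]
width: 87.9
```

jog_arm(
  steps=[
    {"turn": [0,0,0],"dp": [0.8,1,0],"claw": 1},
    {"turn": [0,0,0],"dp": [0.8,1,0],"claw": 1},
    {"turn": [0,0,0],"dp": [0.8,1,0],"claw": 1},
    {"turn": [0,0,0],"dp": [0.8,1,0],"claw": 1},
  ],
)

```text
t: 1.2
ee_pos: [393.9, -345.9, 221.9]
orientation: [-1.245, 1.148, -1.143]
ft_force: [-0.7, 0.4, -0.8]
width: 87.7
```

jog_arm(
  steps=[
    {"turn": [0,0,0],"dp": [0.3,1,0],"claw": 1},
    {"turn": [0,0,0],"dp": [0.3,1,0],"claw": 1},
    {"turn": [0,0,0],"dp": [0.3,1,0],"claw": 1},
  ],
)

```text
t: 1.45
ee_pos: [418.1, -263.0, 221.7]
orientation: [-1.245, 1.147, -1.14]
ft_force: [-0.1, -0.3, -0.0]
width: 87.8
```

jog_arm(
  steps=[
    {"turn": [0,0,0],"dp": [0.3,1,0],"claw": 1},
    {"turn": [0,0,0],"dp": [0.3,1,0],"claw": 1},
    {"turn": [0,0,0],"dp": [0.3,1,0],"claw": 1},
  ],
)

```text
t: 1.7
ee_pos: [442.9, -180.4, 221.7]
orientation: [-1.246, 1.145, -1.138]
ft_force: [-0.8, 0.4, 0.1]
width: 88.2
```

jog_arm(
  steps=[
    {"turn": [0,0,0],"dp": [0.3,1,0],"claw": 1},
    {"turn": [0,0,0],"dp": [0.3,1,0],"claw": 1},
    {"turn": [0,0,0],"dp": [0.3,1,0],"claw": 1},
  ],
)

```text
t: 1.95
ee_pos: [468.4, -97.9, 221.9]
orientation: [-1.246, 1.143, -1.136]
ft_force: [0.1, 0.9, 0.2]
width: 87.6
```

jog_arm(
  steps=[
    {"turn": [0,0,0],"dp": [0.3,1,0],"claw": 1},
    {"turn": [0,0,0],"dp": [0.3,1,0],"claw": 1},
    {"turn": [0,0,0],"dp": [0.3,1,0],"claw": 1},
  ],
)

```text
t: 2.2
ee_pos: [494.7, -15.5, 222.3]
orientation: [-1.245, 1.139, -1.134]
ft_force: [0.1, 0.6, -0.2]
width: 87.7
```

jog_arm(
  steps=[
    {"turn": [0,0,0],"dp": [0.3,1,0],"claw": 1},
    {"turn": [0,0,0],"dp": [0.3,1,0],"claw": 1},
    {"turn": [0,0,0],"dp": [0.3,1,0],"claw": 1},
  ],
)

```text
t: 2.45
ee_pos: [521.5, 66.9, 222.8]
orientation: [-1.244, 1.136, -1.133]
ft_force: [0.1, 0.6, 0.6]
width: 87.7
```

jog_arm(
  steps=[
    {"turn": [0,0,0],"dp": [0.2,1,0],"claw": 1},
    {"turn": [0,0,0],"dp": [0.2,1,0],"claw": 1},
    {"turn": [0,0,0],"dp": [0.2,1,0],"claw": 1},
  ],
)

```text
t: 2.7
ee_pos: [540.1, 149.7, 223.1]
orientation: [-1.242, 1.133, -1.132]
ft_force: [-0.2, 0.5, 0.0]
width: 87.7
```

jog_arm(
  steps=[
    {"turn": [0,0,0],"dp": [0,1,-0.5],"claw": 1},
    {"turn": [0,0,0],"dp": [0,1,-0.5],"claw": 1},
    {"turn": [0,0,0],"dp": [0,1,-0.5],"claw": 1},
    {"turn": [0,0,0],"dp": [0,1,-0.5],"claw": 1},
  ],
)

```text
t: 3.03
ee_pos: [540.1, 229.3, 181.4]
orientation: [-1.246, 1.132, -1.13]
ft_force: [0.3, -0.5, -0.8]
width: 87.8
```

```bash
cat > s.py <<'E'
from h import *
from scipy.spatial.transform import Rotation as Rn
def st():
    o=ctrl.get_obs();M=Rn.from_rotvec(o["orientation"]).as_matrix()
    print("t",o["t"],"p",np.round(o["ee_pos"],1),"jaw deg",round(np.degrees(np.arctan2(M[1,0],M[0,0])),2),"down",np.round(M[:,1],3),"F",np.round(o["ft_force"],1),"w",o["width"],"q",np.round(o["qpos"],2))
if __name__=="__main__": st()
E
python3 s.py
```

```text
t 3.0333 p [540.1 229.3 181.4] jaw deg -84.06 down [ 0.006  0.008 -1.   ] F [ 0.3 -0.5 -0.8] w 87.78808166532617 q [0.38 0.41 1.75 0.01 0.96 1.84]
```

jog_arm(
  steps=[
    {"turn": [-0.0025,0.002,-0.008],"dp": [-0.1,0.71,-0.95],"claw": 1},
    {"turn": [-0.0025,0.002,-0.008],"dp": [-0.1,0.71,-0.95],"claw": 1},
    {"turn": [-0.0025,0.002,-0.008],"dp": [-0.1,0.71,-0.95],"claw": 1},
    {"turn": [-0.0025,0.002,-0.008],"dp": [-0.1,0.71,-0.95],"claw": 1},
    {"turn": [-0.0025,0.002,-0.008],"dp": [-0.1,0.71,-0.95],"claw": 1},
    {"turn": [-0.0025,0.002,-0.008],"dp": [-0.1,0.71,-0.95],"claw": 1},
  ],
)

```text
t: 3.53
ee_pos: [533.6, 284.7, 107.2]
orientation: [-1.243, 1.151, -1.152]
ft_force: [0.3, -0.6, 0.1]
width: 87.9
```

```bash
python3 - <<'E'
from s import *
st();d=cam("top");save(d,"t1");d=cam("side");save(d,"s1")
a=cv2.imread("pics/t1.png")[130:240,90:220];b=cv2.imread("pics/s1.png")[150:300,150:300]
cv2.imwrite("pics/m1.png",np.hstack([cv2.resize(a,(390,330)),cv2.resize(b,(390,330))]))
E
```

```text
t 3.5333 p [533.6 284.7 107.2] jaw deg -85.56 down [ 0.002  0.001 -1.   ] F [ 0.3 -0.6  0.1] w 87.86223952378981 q [0.47 0.54 1.75 0.   0.85 1.96]
```

View pics/m1.png

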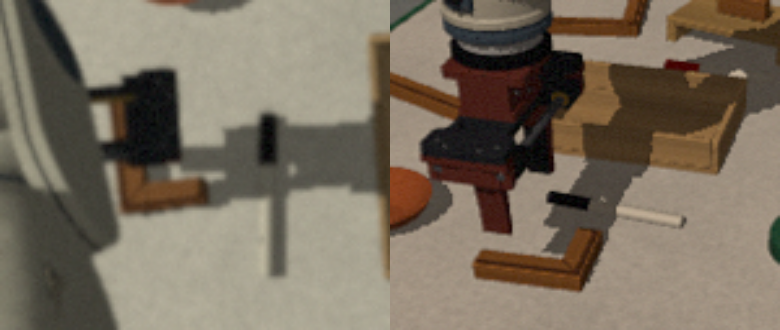

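```bash
python3 - <<'E'
from s import *
d=cam("side");e=cam("top")
def pr(d,p): return cv2.projectPoints(np.array(p,float).reshape(-1,3),cv2.Rodrigues(d["T"][:3,:3])[0],d["T"][:3,3],d["K"],d["D"])[0].reshape(-1,2)
o=ctrl.get_obs();p=o["ee_pos"];j=Rn.from_rotvec(o["orientation"]).as_matrix()[:,0]
pts=[p,p+44*j,p-44*j,p+57*j,p-57*j,[532,286,22],[p[0],p[1],190]]
for n,c in(("side",d),("top",e)):
    q=pr(c,pts);print(n,q.round(0).tolist());im=c["img"][...,::-1].copy()
    for k in q: cv2.circle(im,tuple(int(x) for x in k.round()),1,(255,255,0),-1)
    im=im[150:300,150:300] if n=="side" else im[130:240,90:220]
    cv2.imwrite("pics/p_%s.png"%n,cv2.resize(im,(390,330),interpolation=0))
cv2.imwrite("pics/m2.png",np.hstack([cv2.imread("pics/p_side.png"),cv2.imread("pics/p_top.png")]))
# corner extents along and across check in side view: top surface points
P=deep(d);q=P.reshape(-1,3);q=q[(q[:,2]>19)&(q[:,2]<26)&(abs(q[:,0]-535)<80)&(abs(q[:,1]-258)<70)]
print(len(q),cv2.minAreaRect(q[:,:2].astype(np.float32)))
E
```

```text
side [[200.0, 240.0], [207.0, 228.0], [192.0, 253.0], [209.0, 225.0], [190.0, 257.0], [204.0, 269.0], [197.0, 209.0]]
top [[123.0, 177.0], [141.0, 175.0], [105.0, 178.0], [147.0, 175.0], [100.0, 179.0], [132.0, 181.0], [113.0, 172.0]]
401 ((535.3851318359375, 262.9021301269531), (100.26483917236328, 74.511962890625), 7.199794769287109)
```

View pics/m2.png

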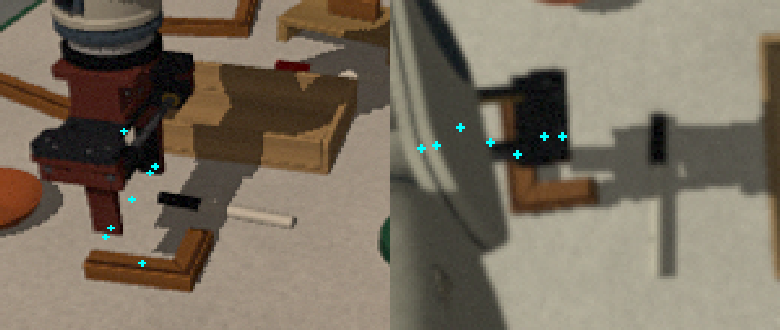

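jog_arm(
  steps=[
    {"turn": [-0.0005,0.0005,0.006],"dp": [0,0.03,-0.5],"claw": 1},
    {"turn": [-0.0005,0.0005,0.006],"dp": [0,0.03,-0.9],"claw": 1},
    {"turn": [-0.0005,0.0005,0.006],"dp": [0,0.03,-1],"claw": 1},
    {"turn": [-0.0005,0.0005,0.006],"dp": [0,0.03,-1],"claw": 1},
    {"turn": [-0.0005,0.0005,0.006],"dp": [0,0.03,-1],"claw": 1},
  ],
)

```text
t: 4.15
ee_pos: [533.5, 287.9, 27.7]
orientation: [-1.253, 1.138, -1.138]
ft_force: [-0.3, -0.3, 0.5]
width: 87.7
```

```bash
python3 s.py
```

```text
t 4.15 p [533.5 287.9  27.7] jaw deg -84.49 down [ 0.  0. -1.] F [-0.3 -0.3  0.5] w 87.65804195759002 q [ 0.48  0.67  1.76 -0.    0.71  1.95]
```

Down to z≈4, then close gently.

jog_arm(
  steps=[
    {"turn": [0,0,0],"dp": [0,0,-0.15],"claw": 1},
    {"turn": [0,0,0],"dp": [0,0,-0.29],"claw": 1},
    {"turn": [0,0,0],"dp": [0,0,-0.29],"claw": 1},
    {"turn": [0,0,0],"dp": [0,0,-0.29],"claw": 0.4},
    {"turn": [0,0,0],"dp": [0,0,-0.29],"claw": 0.4},
    {"turn": [0,0,0],"dp": [0,0,-0.29],"claw": 0.4},
    {"turn": [0,0,0],"dp": [0,0,-0.29],"claw": 0.2},
    {"turn": [0,0,0],"dp": [0,0,-0.29],"claw": 0.2},
    {"turn": [0,0,0],"dp": [0,0,-0.29],"claw": 0.1},
    {"turn": [0,0,0],"dp": [0,0,-0.29],"claw": 0.1},
    {"turn": [0,0,0],"dp": [0,0,-0.29],"claw": 0.1},
    {"turn": [0,0,0],"dp": [0,0,-0.29],"claw": 0.1},
  ],
)

```text
t: 5.15
ee_pos: [533.5, 287.9, 4.6]
orientation: [-1.253, 1.138, -1.138]
ft_force: [0.0, 0.1, 0.5]
width: 31.6
```

jog_arm(
  steps=[
    {"turn": [0,0,0],"dp": [0,0,0],"claw": 0.1},
    {"turn": [0,0,0],"dp": [0,0,0],"claw": 0},
    {"turn": [0,0,0],"dp": [0,0,0],"claw": 0},
    {"turn": [0,0,0],"dp": [0,0,0],"claw": 0},
  ],
)

```text
t: 5.48
ee_pos: [533.5, 287.8, 4.6]
orientation: [-1.253, 1.138, -1.138]
ft_force: [-0.1, -0.4, 0.9]
width: 23.8
```

```bash
python3 s.py
```

```text
t 5.4833 p [533.5 287.8   4.6] jaw deg -84.49 down [ 0. -0. -1.] F [-0.1 -0.4  0.9] w 23.755701669338126 q [ 0.48  0.7   1.76 -0.    0.67  1.95]
```

jog_arm(
  steps=[
    {"turn": [0,0,0],"dp": [0,0,0.3],"claw": 0},
    {"turn": [0,0,0],"dp": [0,0,0.7],"claw": 0},
    {"turn": [0,0,0],"dp": [0,0,1],"claw": 0},
    {"turn": [0,0,0],"dp": [0,0,1],"claw": 0},
    {"turn": [0,0,0],"dp": [0,0,1],"claw": 0},
  ],
)

```text
t: 5.9
ee_pos: [534.4, 288.3, 85.8]
orientation: [-1.25, 1.136, -1.139]
ft_force: [0.2, -0.1, -1.5]
width: 23.9
```

jog_arm(
  steps=[
    {"turn": [0,0,0],"dp": [0,-0.3,0.3],"claw": 0},
    {"turn": [0,0,0],"dp": [0,-0.7,0.4],"claw": 0},
    {"turn": [0,0,0],"dp": [0,-1,0.4],"claw": 0},
    {"turn": [0,0,0],"dp": [0,-1,0.4],"claw": 0},
  ],
)

```text
t: 6.23
ee_pos: [533.0, 204.6, 116.6]
orientation: [-1.252, 1.14, -1.14]
ft_force: [0.2, 1.0, -0.8]
width: 23.8
```

jog_arm(
  steps=[
    {"turn": [0,0,0],"dp": [0,-0.4,0],"claw": 0},
    {"turn": [0,0,0],"dp": [0,-0.8,0],"claw": 0},
    {"turn": [0,0,0],"dp": [0,-1,0],"claw": 0},
    {"turn": [0,0,0],"dp": [0,-1,0],"claw": 0},
  ],
)

```text
t: 6.57
ee_pos: [531.7, 122.2, 114.9]
orientation: [-1.254, 1.144, -1.141]
ft_force: [-0.0, 0.0, -0.5]
width: 23.7
```

jog_arm(
  steps=[
    {"turn": [0,0,0],"dp": [0,-0.4,0],"claw": 0},
    {"turn": [0,0,0],"dp": [0,-0.8,0],"claw": 0},
    {"turn": [0,0,0],"dp": [0,-1,0],"claw": 0},
    {"turn": [0,0,0],"dp": [0,-1,0],"claw": 0},
    {"turn": [0,0,0],"dp": [0,-1,0],"claw": 0},
  ],
)

```text
t: 6.98
ee_pos: [531.4, 42.5, 114.0]
orientation: [-1.254, 1.146, -1.141]
ft_force: [0.2, 0.5, -0.7]
width: 24.0
```

```bash
python3 - <<'E'
from s import *
st();d=cam("side");save(d,"s2")
cv2.imwrite("pics/m3.png",cv2.resize(cv2.imread("pics/s2.png")[100:280,150:350],(667,600)))
E
```

```text
t 6.9833 p [531.4  42.5 114. ] jaw deg -84.87 down [-0.005 -0.001 -1.   ] F [ 0.2  0.5 -0.7] w 24.031622089899088 q [ 0.06  0.45  1.9  -0.    0.8   1.54]
```

View pics/m3.png

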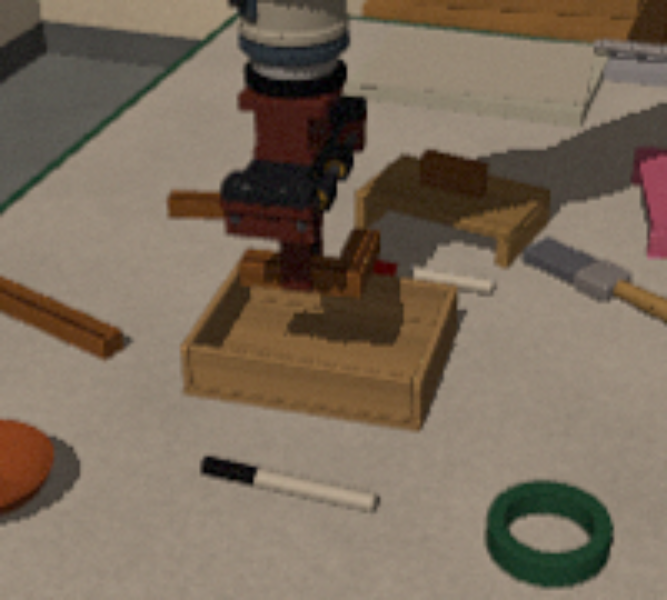

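jog_arm(
  steps=[
    {"turn": [0.0003,-0.0016,-0.006],"dp": [-0.02,-0.29,0],"claw": 0},
    {"turn": [0.0003,-0.0016,-0.006],"dp": [-0.02,-0.29,0],"claw": 0},
    {"turn": [0.0003,-0.0016,-0.006],"dp": [-0.02,-0.29,-0.3],"claw": 0},
    {"turn": [0.0003,-0.0016,-0.006],"dp": [-0.02,-0.29,-0.6],"claw": 0},
    {"turn": [0.0003,-0.0016,-0.006],"dp": [-0.02,-0.29,-0.7],"claw": 0},
    {"turn": [0.0003,-0.0016,-0.006],"dp": [-0.02,-0.29,-0.7],"claw": 0},
    {"turn": [0.0003,-0.0016,-0.006],"dp": [-0.02,-0.29,-0.7],"claw": 0},
  ],
)

```text
t: 7.62
ee_pos: [529.9, 20.8, 58.1]
orientation: [-1.243, 1.156, -1.155]
ft_force: [0.4, -0.1, -0.8]
width: 23.8
```

```bash
python3 s.py
```

```text
t 7.6167 p [529.9  20.8  58.1] jaw deg -85.82 down [-0. -0. -1.] F [ 0.4 -0.1 -0.8] w 23.847947266884702 q [ 0.02  0.54  1.93 -0.    0.67  1.51]
```

jog_arm(
  steps=[
    {"turn": [0,0,0],"dp": [0,-0.02,-0.2],"claw": 0},
    {"turn": [0,0,0],"dp": [0,-0.02,-0.4],"claw": 0},
    {"turn": [0,0,0],"dp": [0,-0.02,-0.5],"claw": 0},
    {"turn": [0,0,0],"dp": [0,-0.02,-0.53],"claw": 0},
    {"turn": [0,0,0],"dp": [0,-0.02,-0.555],"claw": 0},
    {"turn": [0,0,0],"dp": [0,-0.02,-0.565],"claw": 0},
    {"turn": [0,0,0],"dp": [0,-0.02,-0.565],"claw": 0},
    {"turn": [0,0,0],"dp": [0,-0.02,-0.565],"claw": 0},
  ],
)

```text
t: 8.28
ee_pos: [530.3, 19.3, 13.5]
orientation: [-1.242, 1.155, -1.156]
ft_force: [0.2, -0.6, -1.1]
width: 23.8
```

```bash
python3 s.py
```

```text
t 8.2833 p [530.3  19.3  13.5] jaw deg -85.82 down [ 0.001 -0.    -1.   ] F [ 0.2 -0.6 -1.1] w 23.77793991683921 q [ 0.01  0.62  1.94 -0.    0.58  1.51]
```

jog_arm(
  steps=[
    {"turn": [0,0,0],"dp": [0,0,-0.006],"claw": 0},
    {"turn": [0,0,0],"dp": [0,0,-0.012],"claw": 0},
    {"turn": [0,0,0],"dp": [0,0,-0.015],"claw": 0},
    {"turn": [0,0,0],"dp": [0,0,-0.015],"claw": 0},
  ],
)

```text
t: 8.62
ee_pos: [530.5, 19.2, 12.5]
orientation: [-1.242, 1.154, -1.156]
ft_force: [-0.3, -0.1, 1.6]
width: 23.8
```

```bash
python3 s.py
```

```text
t 8.6167 p [530.5  19.2  12.5] jaw deg -85.82 down [ 0.001 -0.    -1.   ] F [-0.3 -0.1  1.6] w 23.83284071506045 q [ 0.01  0.62  1.94 -0.    0.58  1.51]
```

jog_arm(
  steps=[
    {"turn": [0,0,0],"dp": [0,0,0],"claw": 0.3},
    {"turn": [0,0,0],"dp": [0,0,0],"claw": 0.4},
    {"turn": [0,0,0],"dp": [0,0,0],"claw": 0.42},
    {"turn": [0,0,0],"dp": [0,0,0],"claw": 0.42},
    {"turn": [0,0,0],"dp": [0,0,0.1],"claw": 0.42},
    {"turn": [0,0,0],"dp": [0,0,0.3],"claw": 0.42},
    {"turn": [0,0,0],"dp": [0,0,0.7],"claw": 0.42},
    {"turn": [0,0,0],"dp": [0,0,1],"claw": 0.42},
    {"turn": [0,0,0],"dp": [0,0,1],"claw": 0.42},
    {"turn": [0,0,0],"dp": [0,0,1],"claw": 0.42},
  ],
)

```text
t: 9.45
ee_pos: [531.7, 19.3, 94.3]
orientation: [-1.239, 1.152, -1.158]
ft_force: [-0.2, -1.0, -0.6]
width: 37.0
```

jog_arm(
  steps=[
    {"turn": [0,0,0],"dp": [0,-0.4,0.6],"claw": 0.5},
    {"turn": [0,0,0],"dp": [0,-0.8,0.8],"claw": 0.7},
    {"turn": [0,0,0],"dp": [0,-1,0.8],"claw": 1},
    {"turn": [0,0,0],"dp": [0,-1,0.8],"claw": 1},
  ],
)

```text
t: 9.78
ee_pos: [532.6, -63.9, 159.6]
orientation: [-1.237, 1.151, -1.162]
ft_force: [0.2, -0.5, -0.5]
width: 60.1
```

jog_arm(
  steps=[
    {"turn": [0,0,-0.04],"dp": [-0.2,-1,0],"claw": 1},
    {"turn": [0,0,-0.08],"dp": [-0.2,-1,0],"claw": 1},
    {"turn": [0,0,-0.087],"dp": [-0.2,-1,0],"claw": 1},
    {"turn": [0,0,-0.087],"dp": [-0.2,-1,0],"claw": 1},
  ],
)

```text
t: 10.12
ee_pos: [515.4, -144.9, 158.2]
orientation: [-1.102, 1.356, -1.364]
ft_force: [0.8, -0.4, -0.1]
width: 85.9
```

jog_arm(
  steps=[
    {"turn": [0,0,0],"dp": [-0.2,-1,0],"claw": 1},
    {"turn": [0,0,0],"dp": [-0.2,-1,0],"claw": 1},
    {"turn": [0,0,0],"dp": [-0.2,-1,0],"claw": 1},
    {"turn": [0,0,0],"dp": [-0.2,-1,0],"claw": 1},
  ],
)

```text
t: 10.45
ee_pos: [498.8, -224.8, 157.1]
orientation: [-1.102, 1.358, -1.363]
ft_force: [-0.2, -0.5, -0.3]
width: 87.6
```

```bash
python3 - <<'E'
from s import *
st();d=cam("side");save(d,"s4");e=cam("top");save(e,"t4")
a=cv2.imread("pics/s4.png")[130:250,180:340];b=cv2.imread("pics/t4.png")[120:240,200:360]
cv2.imwrite("pics/m4.png",np.vstack([cv2.resize(a,None,fx=2.4,fy=2.4),cv2.resize(b,None,fx=2.4,fy=2.4)]))
P=deep(e)
q=P[135:225,215:280].reshape(-1,3);q=q[(q[:,2]>24)&(q[:,2]<37)]
b=(q[:,:2]-[531,-6.3]);a=np.radians(4);b=b@np.array([[np.cos(a),-np.sin(a)],[np.sin(a),np.cos(a)]])
k=(abs(b[:,0])<85)&(abs(b[:,1])<60);print(k.sum(),b[k].min(0),b[k].max(0),np.median(q[k],0))
for n,c in(("side",d),("top",e)):
    P=deep(c).reshape(-1,3)
    for nm,lo,hi in(("board",38,48),("handle",74,84)):
        q=P[(P[:,2]>lo)&(P[:,2]<hi)&(abs(P[:,0]-492)<105)&(abs(P[:,1]+282)<80)]
        if len(q)>50: print(n,nm,len(q),cv2.minAreaRect(q[:,:2].astype(np.float32)))
E
```

```text
t 10.45 p [ 498.8 -224.8  157.1] jaw deg -101.91 down [ 0.003 -0.001 -1.   ] F [-0.2 -0.5 -0.3] w 87.58654412307071 q [-0.45  0.4   1.85  0.    0.89  1.33]
557 [-51.32496873 -36.07476942] [47.805386   41.17224983] [503.9935701   14.98161947  30.92650112]
side board 575 ((492.6578674316406, -279.8310546875), (111.78881072998047, 175.06114196777344), 79.79802703857422)
side handle 52 ((493.28900146484375, -278.77191162109375), (22.75056266784668, 69.2276382446289), 77.11512756347656)
```

View pics/m4.png

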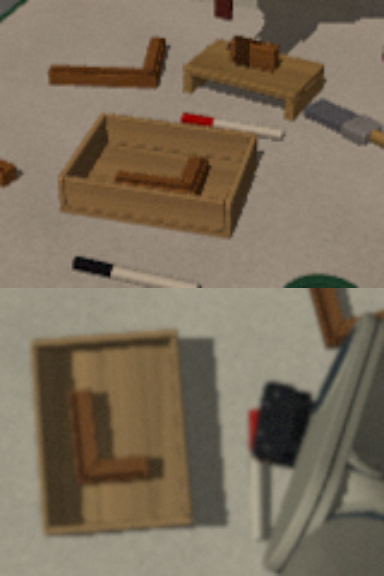

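jog_arm(
  steps=[
    {"turn": [0,0,0.004],"dp": [-0.08,-0.5,-0.3],"claw": 1},
    {"turn": [0,0,0.004],"dp": [-0.08,-0.7,-0.5],"claw": 1},
    {"turn": [0,0,0.004],"dp": [-0.08,-0.7,-0.7],"claw": 1},
    {"turn": [0,0,0.004],"dp": [-0.08,-0.7,-0.7],"claw": 1},
    {"turn": [0,0,0.004],"dp": [-0.08,-0.7,-0.7],"claw": 1},
  ],
)

```text
t: 10.97
ee_pos: [492.5, -277.2, 100.5]
orientation: [-1.112, 1.349, -1.348]
ft_force: [-0.4, 0.0, 0.1]
width: 87.6
```

```bash
python3 - <<'E'
from s import *
st();d=cam("side");save(d,"s5")
cv2.imwrite("pics/m5.png",cv2.resize(cv2.imread("pics/s5.png")[90:200,220:360],None,fx=4,fy=4))
E
```

```text
t 10.9667 p [ 492.5 -277.2  100.5] jaw deg -100.94 down [ 0.     0.001 -1.   ] F [-0.4  0.   0.1] w 87.63364404025538 q [-0.53  0.51  1.84  0.    0.8   1.23]
```

View pics/m5.png

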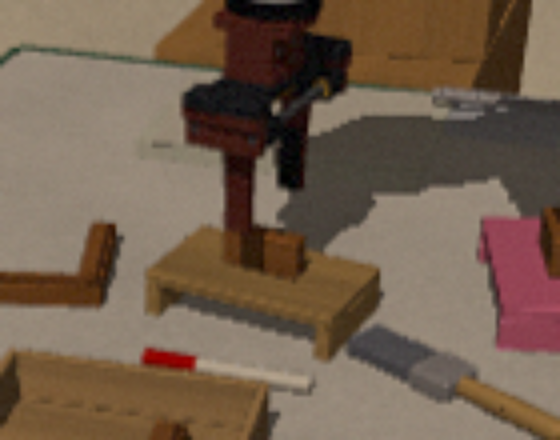

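jog_arm(
  steps=[
    {"turn": [0,0,0],"dp": [0,-0.045,-0.3],"claw": 1},
    {"turn": [0,0,0],"dp": [0,-0.045,-0.55],"claw": 1},
    {"turn": [0,0,0],"dp": [0,-0.045,-0.64],"claw": 1},
    {"turn": [0,0,0],"dp": [0,-0.045,-0.65],"claw": 1},
    {"turn": [0,0,0],"dp": [0,-0.045,-0.65],"claw": 0.6},
    {"turn": [0,0,0],"dp": [0,-0.045,-0.65],"claw": 0.4},
    {"turn": [0,0,0],"dp": [0,-0.045,-0.65],"claw": 0.3},
    {"turn": [0,0,0],"dp": [0,-0.045,-0.65],"claw": 0.3},
    {"turn": [0,0,0],"dp": [0,-0.045,-0.65],"claw": 0.3},
    {"turn": [0,0,0],"dp": [0,-0.045,-0.65],"claw": 0.2},
    {"turn": [0,0,0],"dp": [0,-0.045,-0.65],"claw": 0.1},
    {"turn": [0,0,0],"dp": [0,-0.045,-0.65],"claw": 0.1},
  ],
)

```text
t: 12.02
ee_pos: [493.1, -281.3, 49.5]
orientation: [-1.111, 1.347, -1.35]
ft_force: [-0.5, 0.5, 0.4]
width: 38.1
```

jog_arm(
  steps=[
    {"turn": [0,0,0],"dp": [0,0,0],"claw": 0},
    {"turn": [0,0,0],"dp": [0,0,0],"claw": 0},
    {"turn": [0,0,0],"dp": [0,0,0],"claw": 0},
    {"turn": [0,0,0],"dp": [0,0,0],"claw": 0},
    {"turn": [0,0,0],"dp": [0,0,0],"claw": 0},
  ],
)

```text
t: 12.43
ee_pos: [493.1, -281.4, 49.5]
orientation: [-1.111, 1.347, -1.35]
ft_force: [-0.2, -2.0, 0.8]
width: 19.7
```

```bash
python3 s.py
```

```text
t 12.4333 p [ 493.1 -281.4   49.5] jaw deg -100.94 down [ 0.002 -0.001 -1.   ] F [-0.2 -2.   0.8] w 19.736701053327867 q [-0.54  0.59  1.85  0.    0.7   1.22]
```

jog_arm(
  steps=[
    {"turn": [0,0,0],"dp": [0,0,0.2],"claw": 0},
    {"turn": [0,0,0],"dp": [0,0,0.5],"claw": 0},
    {"turn": [0,0,0],"dp": [0,0,0.8],"claw": 0},
    {"turn": [0,0,0],"dp": [0,0,1],"claw": 0},
    {"turn": [0,0,0],"dp": [0,0,1],"claw": 0},
    {"turn": [0,0,0],"dp": [0,0,1],"claw": 0},
  ],
)

```text
t: 12.93
ee_pos: [493.2, -281.4, 129.7]
orientation: [-1.111, 1.345, -1.351]
ft_force: [1.1, -0.1, -2.6]
width: 20.0
```

jog_arm(
  steps=[
    {"turn": [0,0,0.015],"dp": [0.1,0.3,0.1],"claw": 0},
    {"turn": [0,0,0.03],"dp": [0.15,0.6,0.1],"claw": 0},
    {"turn": [0,0,0.045],"dp": [0.2,0.9,0.1],"claw": 0},
    {"turn": [0,0,0.045],"dp": [0.2,1,0.1],"claw": 0},
    {"turn": [0,0,0.045],"dp": [0.2,1,0.1],"claw": 0},
  ],
)

```text
t: 13.35
ee_pos: [508.0, -199.3, 136.0]
orientation: [-1.185, 1.245, -1.244]
ft_force: [0.2, -0.3, -2.2]
width: 19.9
```

jog_arm(
  steps=[
    {"turn": [0,0,0.015],"dp": [0.1,0.3,0],"claw": 0},
    {"turn": [0,0,0.03],"dp": [0.15,0.6,0],"claw": 0},
    {"turn": [0,0,0.038],"dp": [0.2,0.9,0],"claw": 0},
    {"turn": [0,0,0.038],"dp": [0.2,1,0],"claw": 0},
    {"turn": [0,0,0.038],"dp": [0.2,1,0],"claw": 0},
  ],
)

```text
t: 13.77
ee_pos: [523.5, -118.6, 135.1]
orientation: [-1.243, 1.158, -1.154]
ft_force: [-0.2, -0.5, -2.2]
width: 19.6
```

jog_arm(
  steps=[
    {"turn": [0,0,0],"dp": [0.05,0.3,0],"claw": 0},
    {"turn": [0,0,0],"dp": [0.05,0.6,0],"claw": 0},
    {"turn": [0,0,0],"dp": [0.05,0.9,0],"claw": 0},
    {"turn": [0,0,0],"dp": [0.05,1,0],"claw": 0},
    {"turn": [0,0,0],"dp": [0.05,1,0],"claw": 0},
    {"turn": [0,0,0],"dp": [0.05,1,0],"claw": 0},
  ],
)

```text
t: 14.27
ee_pos: [527.6, -39.7, 134.9]
orientation: [-1.243, 1.158, -1.155]
ft_force: [0.4, -1.4, -3.1]
width: 20.4
```

```bash
python3 s.py
```

```text
t 14.2667 p [527.6 -39.7 134.9] jaw deg -85.89 down [-0.002  0.001 -1.   ] F [ 0.4 -1.4 -3.1] w 20.40326942303517 q [-0.1   0.41  1.9   0.    0.83  1.4 ]
```

jog_arm(
  steps=[
    {"turn": [0,0,0],"dp": [0.05,0.2,0],"claw": 0},
    {"turn": [0,0,0],"dp": [0.05,0.42,-0.1],"claw": 0},
    {"turn": [0,0,0],"dp": [0.05,0.42,-0.19],"claw": 0},
    {"turn": [0,0,0],"dp": [0.05,0.42,-0.19],"claw": 0},
    {"turn": [0,0,0],"dp": [0.05,0.42,-0.19],"claw": 0},
    {"turn": [0,0,0],"dp": [0.05,0.42,-0.19],"claw": 0},
  ],
)

```text
t: 14.77
ee_pos: [531.7, -7.3, 119.8]
orientation: [-1.243, 1.159, -1.156]
ft_force: [-0.0, 0.5, -2.8]
width: 19.9
```

```bash
python3 - <<'E'
from s import *
st();d=cam("side");save(d,"s6");e=cam("top");save(e,"t6")
P=deep(d).reshape(-1,3)
q=P[(abs(P[:,0]-531)<125)&(abs(P[:,1]+6)<85)]
for nm,lo,hi in(("rim",46,53),("board",101,113)):
    k=q[(q[:,2]>lo)&(q[:,2]<hi)];print(nm,len(k),cv2.minAreaRect(k[:,:2].astype(np.float32)))
cv2.imwrite("pics/m6.png",np.hstack([cv2.resize(cv2.imread("pics/s6.png")[120:240,180:310],None,fx=3,fy=3),cv2.resize(cv2.imread("pics/t6.png")[120:240,190:320],None,fx=3,fy=3)]))
E
```

```text
t 14.7667 p [531.7  -7.3 119.8] jaw deg -85.95 down [-0.002  0.    -1.   ] F [-0.   0.5 -2.8] w 19.89067366288128 q [-0.04  0.44  1.9   0.    0.8   1.46]
rim 244 ((533.2179565429688, -3.5458450317382812), (207.7421875, 155.67434692382812), 5.077979564666748)
board 1104 ((531.843994140625, -3.274608612060547), (174.2956085205078, 109.89118957519531), 4.170051574707031)
```

View pics/m6.png

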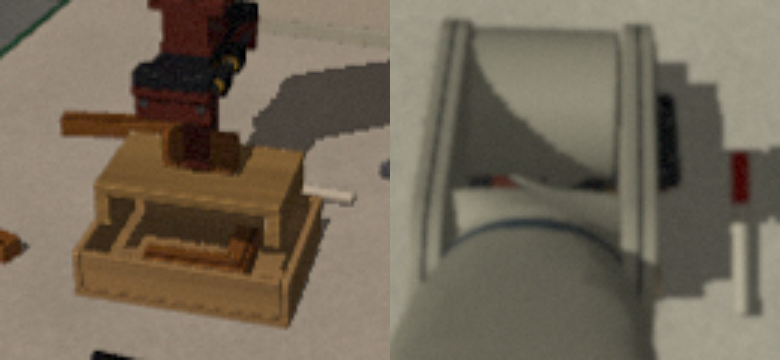

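jog_arm(
  steps=[
    {"turn": [0,0,0.001],"dp": [0.012,0,0],"claw": 0},
    {"turn": [0,0,0.001],"dp": [0.012,0,-0.1],"claw": 0},
    {"turn": [0,0,0.001],"dp": [0.012,0,-0.2],"claw": 0},
    {"turn": [0,0,0.001],"dp": [0.012,0,-0.3],"claw": 0},
    {"turn": [0,0,0.001],"dp": [0.012,0,-0.4],"claw": 0},
    {"turn": [0,0,0.001],"dp": [0.012,0,-0.4],"claw": 0},
    {"turn": [0,0,0.001],"dp": [0.012,0,-0.4],"claw": 0},
  ],
)

```text
t: 15.45
ee_pos: [532.1, -6.9, 87.1]
orientation: [-1.245, 1.157, -1.152]
ft_force: [0.7, 0.6, -2.2]
width: 20.0
```

```bash
python3 - <<'E'
from s import *
st();d=cam("side");save(d,"s7")
cv2.imwrite("pics/m7.png",cv2.resize(cv2.imread("pics/s7.png")[120:240,180:310],None,fx=5,fy=5))
E
```

```text
t 15.45 p [532.1  -6.9  87.1] jaw deg -85.75 down [-0.003  0.001 -1.   ] F [ 0.7  0.6 -2.2] w 19.999751217803734 q [-0.04  0.49  1.92  0.    0.74  1.46]
```

View pics/m7.png

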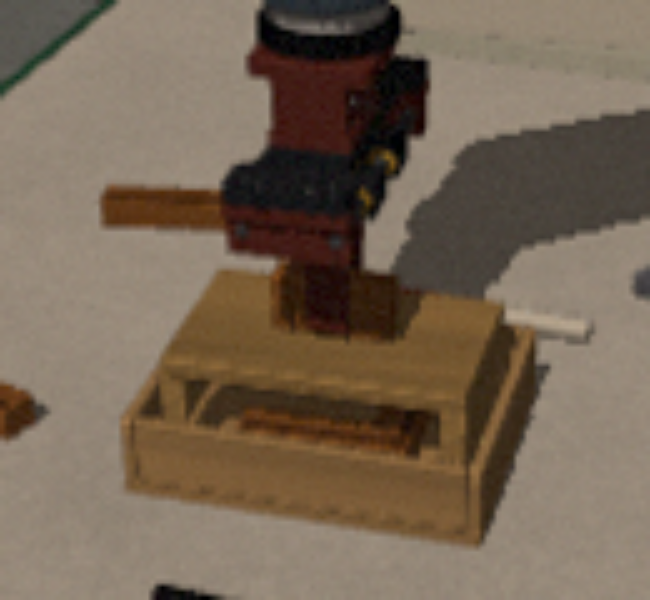

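jog_arm(
  steps=[
    {"turn": [-0.0003,-0.001,0],"dp": [0,0,-0.08],"claw": 0},
    {"turn": [-0.0003,-0.001,0],"dp": [0,0,-0.16],"claw": 0},
    {"turn": [-0.0003,-0.001,0],"dp": [0,0,-0.24],"claw": 0},
    {"turn": [-0.0003,-0.001,0],"dp": [0,0,-0.3],"claw": 0},
    {"turn": [-0.0003,-0.001,0],"dp": [0,0,-0.34],"claw": 0},
    {"turn": [-0.0003,-0.001,0],"dp": [0,0,-0.35],"claw": 0},
    {"turn": [-0.0003,-0.001,0],"dp": [0,0,-0.35],"claw": 0},
    {"turn": [-0.0003,-0.001,0],"dp": [0,0,-0.35],"claw": 0},
  ],
)

```text
t: 16.17
ee_pos: [532.7, -6.9, 59.6]
orientation: [-1.243, 1.153, -1.155]
ft_force: [0.3, 0.3, -3.1]
width: 19.8
```

```bash
python3 s.py
```

```text
t 16.1667 p [532.7  -6.9  59.6] jaw deg -85.75 down [ 0.001 -0.    -1.   ] F [ 0.3  0.3 -3.1] w 19.82964971609885 q [-0.04  0.54  1.93 -0.    0.68  1.46]
```

jog_arm(
  steps=[
    {"turn": [0,0,0],"dp": [0,0,-0.01],"claw": 0},
    {"turn": [0,0,0],"dp": [0,0,-0.02],"claw": 0},
    {"turn": [0,0,0],"dp": [0,0,-0.026],"claw": 0},
    {"turn": [0,0,0],"dp": [0,0,-0.026],"claw": 0},
    {"turn": [0,0,0],"dp": [0,0,-0.026],"claw": 0},
  ],
)

```text
t: 16.58
ee_pos: [532.8, -6.9, 57.6]
orientation: [-1.243, 1.153, -1.155]
ft_force: [-0.2, -0.6, -2.8]
width: 19.8
```

```bash
python3 s.py
```

```text
t 16.5833 p [532.8  -6.9  57.6] jaw deg -85.75 down [ 0.001 -0.    -1.   ] F [-0.2 -0.6 -2.8] w 19.812497484241014 q [-0.04  0.54  1.93 -0.    0.67  1.46]
```

Still unsupported; another ~0.8 mm.

jog_arm(
  steps=[
    {"turn": [0,0,0],"dp": [0,0,-0.006],"claw": 0},
    {"turn": [0,0,0],"dp": [0,0,-0.012],"claw": 0},
    {"turn": [0,0,0],"dp": [0,0,-0.012],"claw": 0},
    {"turn": [0,0,0],"dp": [0,0,-0.012],"claw": 0},
  ],
)

```text
t: 16.92
ee_pos: [532.8, -6.9, 57.5]
orientation: [-1.243, 1.153, -1.155]
ft_force: [-3.4, 0.0, 7.7]
width: 19.3
```

```bash
python3 s.py
```

```text
t 16.9167 p [532.8  -6.9  57.5] jaw deg -85.75 down [ 0.001 -0.    -1.   ] F [-3.4  0.   7.7] w 19.292367988390048 q [-0.04  0.54  1.93 -0.    0.67  1.46]
```

jog_arm(
  steps=[
    {"turn": [0,0,0],"dp": [0,0,0.006],"claw": 0},
    {"turn": [0,0,0],"dp": [0,0,0.006],"claw": 0.2},
    {"turn": [0,0,0],"dp": [0,0,0.006],"claw": 0.4},
    {"turn": [0,0,0],"dp": [0,0,0.006],"claw": 0.6},
    {"turn": [0,0,0],"dp": [0,0,0.006],"claw": 0.6},
    {"turn": [0,0,0],"dp": [0,0,0.006],"claw": 0.6},
    {"turn": [0,0,0],"dp": [0,0,0.1],"claw": 0.6},
    {"turn": [0,0,0],"dp": [0,0,0.3],"claw": 0.6},
    {"turn": [0,0,0],"dp": [0,0,0.7],"claw": 0.6},
    {"turn": [0,0,0],"dp": [0,0,1],"claw": 0.6},
    {"turn": [0,0,0],"dp": [0,0,1],"claw": 0.6},
  ],
)

```text
t: 17.83
ee_pos: [535.9, -7.0, 142.3]
orientation: [-1.237, 1.147, -1.159]
ft_force: [0.6, -0.1, -0.2]
width: 52.7
```

jog_arm(
  steps=[
    {"turn": [0,0,0],"dp": [0,0.4,1],"claw": 0.6},
    {"turn": [0,0,0],"dp": [0,0.8,1],"claw": 0.6},
    {"turn": [0,0,0],"dp": [0,1,1],"claw": 0.6},
    {"turn": [0,0,0],"dp": [0,1,1],"claw": 0.6},
  ],
)

```text
t: 18.17
ee_pos: [538.3, 77.3, 226.6]
orientation: [-1.231, 1.141, -1.16]
ft_force: [0.3, 0.1, -0.7]
width: 52.9
```

jog_arm(
  steps=[
    {"turn": [0,0,0],"dp": [0,-1,0.2],"claw": 0.6},
    {"turn": [0,0,0],"dp": [0,-1,0.2],"claw": 0.6},
    {"turn": [0,0,0],"dp": [0,-1,0.2],"claw": 0.6},
  ],
)

```text
t: 18.42
ee_pos: [538.9, -6.8, 243.9]
orientation: [-1.23, 1.139, -1.163]
ft_force: [-0.7, -0.5, -0.1]
width: 52.6
```

jog_arm(
  steps=[
    {"turn": [0,0,0],"dp": [-0.5,-1,0],"claw": 0.6},
    {"turn": [0,0,0],"dp": [-0.5,-1,0],"claw": 0.6},
    {"turn": [0,0,0],"dp": [-0.5,-1,0],"claw": 0.6},
  ],
)

```text
t: 18.67
ee_pos: [496.1, -90.0, 243.0]
orientation: [-1.232, 1.142, -1.164]
ft_force: [0.7, 0.2, -0.7]
width: 52.8
```

jog_arm(
  steps=[
    {"turn": [0,0,0],"dp": [-0.5,-1,0],"claw": 0.6},
    {"turn": [0,0,0],"dp": [-0.5,-1,0],"claw": 0.6},
    {"turn": [0,0,0],"dp": [-0.5,-1,0],"claw": 0.6},
  ],
)

```text
t: 18.92
ee_pos: [453.6, -172.9, 242.2]
orientation: [-1.233, 1.145, -1.165]
ft_force: [-0.0, 1.0, -0.1]
width: 52.7
```

jog_arm(
  steps=[
    {"turn": [0,0,0],"dp": [-0.5,-1,0],"claw": 0.6},
    {"turn": [0,0,0],"dp": [-0.5,-1,0],"claw": 0.6},
    {"turn": [0,0,0],"dp": [-0.5,-1,0],"claw": 0.6},
    {"turn": [0,0,0],"dp": [-0.5,-1,0],"claw": 0.6},
  ],
)

```text
t: 19.25
ee_pos: [412.6, -254.5, 241.8]
orientation: [-1.231, 1.149, -1.167]
ft_force: [0.7, 0.5, -1.0]
width: 52.8
```

```bash
python3 - <<'E'
from s import *
st();d=cam("side");save(d,"s8");e=cam("top");save(e,"t8")
cv2.imwrite("pics/m8.png",np.hstack([cv2.resize(cv2.imread("pics/s8.png")[120:240,180:310],None,fx=3,fy=3),cv2.resize(cv2.imread("pics/t8.png")[70:240,190:400],None,fx=1.7,fy=2.118)]))
for n,c in(("side",d),("top",e)):
    P=deep(c).reshape(-1,3);q=P[(abs(P[:,0]-531)<120)&(abs(P[:,1]+6)<90)]
    a=np.radians(4);b=(q[:,:2]-[531.5,-6])@np.array([[np.cos(a),-np.sin(a)],[np.sin(a),np.cos(a)]])
    for sx in(-1,1):
        for sy in(-1,1):
            k=(abs(b[:,0]*sx-65)<12)&(abs(b[:,1]*sy-32)<12);print(n,sx,sy,k.sum(),np.median(q[k,2]).round(2))
    k=(abs(b[:,0])<20)&(q[:,2]>78);print("handle",q[k,2].max(),np.median(q[k,2]))
    # big corner
    k=P[(P[:,2]>19)&(P[:,2]<27)&(abs(P[:,0]-690)<110)&(abs(P[:,1]+280)<110)];print("big",len(k),cv2.minAreaRect(k[:,:2].astype(np.float32)))
z=np.load("top0.npz");P=None
f=dict(e);f["range_z"]=z["rz"];P=deep(f).reshape(-1,3)
k=P[(P[:,2]>19)&(P[:,2]<27)&(abs(P[:,0]-690)<110)&(abs(P[:,1]+280)<110)];print("big before(top)",cv2.minAreaRect(k[:,:2].astype(np.float32)))
E
```

```text
t 19.25 p [ 412.6 -254.5  241.8] jaw deg -86.16 down [ 0.014 -0.001 -1.   ] F [ 0.7  0.5 -1. ] w 52.83183019552649 q [-0.58  0.18  1.92  0.01  1.02  0.92]
side -1 -1 34 48.5
side -1 1 43 48.06
side 1 -1 31 48.23
side 1 1 41 48.05
handle 86.25331803461036 83.57305654166566
big 189 ((719.1746215820312, -280.53936767578125), (157.80227661132812, 129.06771850585938), 13.639363288879395)
top -1 -1 91 50.55
top -1 1 92 51.05
top 1 -1 89 50.97
top 1 1 94 50.7
handle 92.5266847842446 86.7101019846936
big 840 ((718.6109619140625, -286.1651306152344), (161.21487426757812, 130.6184539794922), 13.579680442810059)
big before(top) ((695.5064086914062, -290.92242431640625), (206.6057586669922, 134.8028106689453), 11.385526657104492)
```

View pics/m8.png

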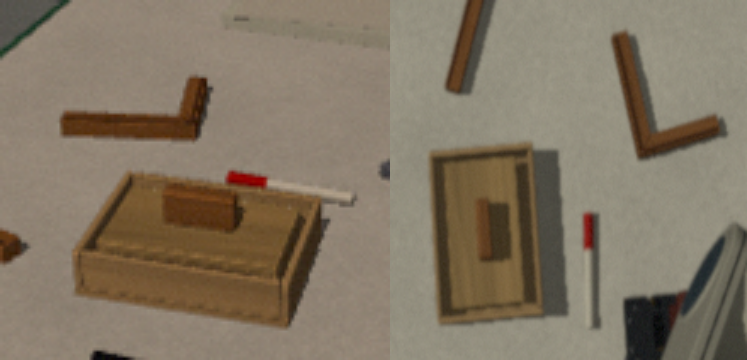

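The bridge is seated: the board reads level at about 50 mm and only the handle sticks out. The "big before" rectangle included bridge pixels, so I'll compare the big corner's images directly and then hand in.

```bash
python3 - <<'E'
from s import *
z=np.load("top0.npz");a=cv2.imread("pics/t0.png") if 0 else z["img"].astype(int);b=cv2.imread("pics/t8.png")[...,::-1].astype(int)
f=abs(a-b)[80:146,312:390].max(-1);print("diff big corner px>30:",(f>30).sum(),f.mean())
print(ctrl.close_job());
E
```

```text
diff big corner px>30: 0 4.422299922299922
the job is handed in; nothing more can be done
None
```

Both parts are packed and the job is handed in, at about 19.4 s of the 61 s allowed. I packed the small corner first, lying flat in the middle of the box. I then lowered the bridge over it by its handle until it touched the floor (about 10 N), let go and backed the arm away.

Last checks:
- **Bridge:** the four board corners agree within 0.5 mm in each view. They read 50.6–51.1 mm in the top view and 48.1–48.5 mm in the side view, against a rim of 50 mm. The two views differ by about 2.5 mm, slightly more than the stated calibration. Only the handle sticks out; its top should be at 86 mm. The median readings were 86.7 mm (top) and 83.6 mm (side), and one stray pixel in the top view read 92.5 mm.
- **Small corner:** before the bridge went on, its top was at about 31 mm (30 mm expected) and it lay within about 3 mm of the box centre. It could not be seen once the bridge was in place.
- **Big corner:** no pixel in its area differed noticeably between the first and last top pictures. A separate before-and-after rectangle measurement disagreed, but its "before" reading had caught pixels of the bridge, so I set it aside.

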